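Clear the line and redial on the desk phone

TASK

The number was engaged and the phone's cordless receiver is still lying on the desk. With your fingertips press the hook switch in the phone's cradle right down, keep it down for about a second so that the line clears and let it come up again; then press the wide redial key at the front of the phone, let it up, and take your hand well away. Press gently, touch none of the other keys, and leave the receiver and everything else on the desk where it lies.

Things in the scene. Friction and masses are not known exactly. Their poses are not given: they have to be found in the camera images.
- phone: dark desk phone 200 (its x) x 185 mm (y); the flat face slopes up 10 degrees to the back (+x): 29 mm above the desk at the front edge, 46 centre, 63 back. Does not slide. Origin on the desk under its centre, y to its left. Left side: empty cradle of two round cups, 54 mm across, 12 deep; only the rear one has the hook switch. Right side, back to front: display, small keys, redial key
- hook_top (a point): centre of the top of the hook switch, a light grey tongue 20 (phone x) x 13 mm (phone y) in the middle of the cradle's rear cup. Released, its top is 1 mm above the phone's face, about 58 mm above the desk; 17 to 20 mm free all round it to the cup's rim. The point moves down with the tongue
- hook_switch (a joint): how far the hook switch is pressed in, in m: 0 released, 0.008 at its stop (square to the sloping face, so nearly straight down). It clears the line while held past 0.006. A spring returns it: 1.5 N to start it, 4 N at the stop
- redial_top (a point): centre of the top of the redial key, the phone's widest key: a light grey bar 44 (phone y) x 14 mm (phone x), alone in front of the dial keys. Released, its top is 8 mm above the face (5 mm prouder than the small keys), about 41 mm above the desk; the small keys begin 32 mm behind its centre. The point moves down with the key
- redial_key (a joint): how far the redial key is pressed in, in m: 0 released, 0.005 at its stop (square to the sloping face). It counts as pressed past 0.003. A spring returns it: 1.5 N to start it, 4 N at the stop
- keypad: all the other keys, to be left alone: twelve dial keys in four rows of three (each 14 x 10 mm) and four smaller function keys in a column on their right, light grey, 3 mm above the face. Origin amid the dial keys, on the face; x to the back along the slope, z square to it. They reach 28 mm from the origin along x, 25 mm to +y, 56 mm to -y
- receiver_center (a point): centre, 20 mm above the desk, of the dark grey cordless receiver lying face down on the desk to the left or right of the phone: 192 mm long (its x), 47 mm wide, 41 mm high, 0.1 to 0.23 kg, loose
- stapler: black and steel stapler, 135 x 36 x 50 mm, loose, lying on the other side of the phone from the receiver; origin on the desk under its centre, x along it
- mug: white mug, 80 mm across, 92 mm high, handle at its +y side, loose; origin under its centre
- pump_bottle: white hand-cream bottle with a pump head, 54 mm across, 175 mm high, loose; origin under its centre
- mouse: black computer mouse on a mat, 104 x 60 x 34 mm, loose; origin under its centre
- spectacles: folded red-framed spectacles lying behind the phone, 140 mm wide (their y), 45 mm deep, 16 mm high, loose; origin on the desk under the middle
- note_pad: pale yellow pad of square notes, 74 x 74 x 14 mm, loose, in front of the phone; origin under its centre

How it is judged:
By the outcome, as a careful person would: the job done as asked, in the order asked, and still so for the second after the job is handed in, with the robot touching nothing.
It also fails if it takes over 43 s, if anything falls off the work surface, if the arm or the gripper's body presses on something with over 40 N, if the wrist force passes 120 N, or if a joint passes its speed limit or range.

ROBOT

A 6-joint arm with a two-finger parallel gripper is mounted at the origin on the work surface. World frame = base frame: x ahead of the robot, y to its left, z up, the work surface at z = 0. Lengths are in mm, angles in rad, forces in N, time in s.
With the tool pointing down it reaches from about 350 to 875 mm from the base axis. Payload 4.2 kg.
Tool frame: the origin (TCP) lies on the centre line of the jaws, within the pads' length; the fingertips stand 25 mm ahead of it and the grasp point (between the pads) lies 6 mm ahead of it; x points along the fingers, y is the direction in which the jaws open and shut, and the axes are right-handed (so a half turn about x gives the same grasp; the last joint's range is limited). The gripper opens to 87 mm and grips with 3 to 60 N. Pads are 19 mm wide; open, the fingers measure 117 mm over their backs; the gripper's body (75 mm by 190 mm) begins 51 mm behind the grasp point.
Start: joints at [1.595, 0.385, 0.008, 0, -1.194, -0.259], TCP at [145.374, 607.837, 207.85] pointing down, gripper open.
Joint ranges: [-3.14, 3.14], [-1.21, 2.06], [-1.07, 1.41], [-3.16, 2.05], [-2.99, -0.16], [-3.1, 3.1]. Speed limits (rad/s): [2.79, 2.79, 3.14, 3.14, 3.14, 3.14].

INTERFACE

Orientations are given as a unit quaternion [w, x, y, z].
In Python, from bench import * gives the robot as it stands.
- The arm moves only by the shell command python3 -m inch 'ROWS' [FORCE]. ROWS is JSON, a list of rows, each an object of numbers: "claw": the opening, from 0 (shut) to 1 (fully open); "x", "y", "z": the shift along the tool's x, y, z in units of 25 mm (1.0 is 25 mm); "rx", "ry", "rz": the turn, a rotation vector about the tool's x, y, z in units of 5 degrees (1.0 is 5 degrees). A call has 1 to 5 rows; each row is the pose to reach, as a shift and turn from the pose commanded when the call began, along the tool's axes at that moment; what a row does not reach only later rows make up. A row lasts 1/12 s, in which the tool goes at most 41.7 mm and 7.16 degrees, less where a joint would pass 70% of its speed; a pose out of reach is approached as far as the arm can. A call with a gripper value outside its range is refused whole. The fingers move at their own pace and stop on an object; FORCE is the grip in N (left out, the last holds). Time passes only in rows, so rows that repeat a pose let the fingers close. It gives the time, the measured TCP pose, the force and the opening at its end, in the units of the state.
- get_obs(): the state, without advancing time (a new reading comes with each control period).
- snapshot(name): name is "side" or "top"; returns a dict with "frame" (420x560x3 uint8, blue, green, red), "depth" (420x560 float32, mm along the optical axis (not along the pixel's ray), 0 where there is no reading), "fx", "fy", "cx", "cy" (pixels), "pose" (4x4, takes a point from camera to world coordinates). Camera axes: x right, y up, looking along -z (the intrinsics and any distortion apply to the point x, -y, -z); pixel columns grow to the right and rows downward; lengths in mm; the calibration is good to about 2 mm. A picture is of the moment at which its call begins.
- close_job(): hands the job in, once; it reports no verdict.
The state is a dict: "clock": time; "joint_positions": joint angles; "qd": joint speeds; "joint_efforts": joint torques, N m; "eef_pos": TCP position; "tcp_rot": TCP orientation; "ft_force": force on the tool from outside, world axes, zero at the start; "ft_torque": the same for the moment, N m; "opening": finger opening in mm.
Only numpy, scipy, OpenCV 4.12 (cv2) and the standard library are available. Lean on these libraries where they do the work, as an engineer would, in place of code of your own. Each camera call takes 0.05 s, during which the arm holds its last target.

## Working session

There is one attempt and no reset: what is moved stays moved. The work goes in short steps, Python scripts to look and compute and a shell command to move; the robot and the scene stay as the last step left them, time stands still between calls to the robot, and variables do not carry over. Pictures are saved under pics/ and viewed, and the job is handed in when it is done.

```bash
mkdir -p pics; ls; python3 - <<'E'
from bench import *
import cv2,pickle
o=get_obs();print(o)
for n in("top","side"):
    s=snapshot(n);pickle.dump(s,open(f"pics/{n}0.pkl","wb"));cv2.imwrite(f"pics/{n}0.png",s["frame"]);print(n,s["fx"],s["fy"],s["cx"],s["cy"],s["pose"],[k for k in s])
E
```

```text
pics
{'clock': 0.0, 'joint_positions': array([ 1.59459148e+00,  3.85595903e-01,  6.65077389e-03, -5.02814410e-04,
       -1.19401219e+00, -2.58587791e-01]), 'qd': array([-0.00018571,  0.00069705,  0.00055046,  0.00027261,  0.00054386,
        0.00128094]), 'joint_efforts': array([-1.21837405e-05, -3.90664852e+01,  1.87406623e+01,  4.21976477e+00,
        1.09374206e-02, -1.94520958e-04]), 'eef_pos': array([145.24281755, 607.24478253, 206.74509149]), 'tcp_rot': array([ 0.08210659, -0.70217555,  0.08366595,  0.7022877 ]), 'ft_force': array([-0.11533695,  0.31527322, -0.07833632]), 'ft_torque': array([-0.02628746,  0.02884436,  0.00850431]), 'opening': 86.97487575111589}
top 529.2490890137084 529.2490890137084 274.6055150214191 210.05416922598477 [[ 2.17582345e-02  9.93131547e-01 -1.14962205e-01  3.57882591e+02]
 [-9.99757369e-01  2.12189871e-02 -5.91246335e-03 -1.80740271e+01]
 [-3.43247232e-03  1.15062957e-01  9.93352271e-01  1.65583952e+03]
 [ 0.00000000e+00  0.00000000e+00  0.00000000e+00  1.00000000e+00]] ['frame', 'depth', 'fx', 'fy', 'cx', 'cy', 'pose']
side 437.4836347951163 437.4836347951163 275.32209668090877 204.7367781649701 [[ 9.27423623e-01  2.08013175e-01 -3.10831052e-01  2.10338105e+02]
 [-3.73140393e-01  4.57874917e-01 -8.06918092e-01 -8.79735384e+02]
 [-2.55278518e-02  8.64338522e-01  5.02262132e-01  6.33301430e+02]
 [ 0.00000000e+00  0.00000000e+00  0.00000000e+00  1.00000000e+00]] ['frame', 'depth', 'fx', 'fy', 'cx', 'cy', 'pose']
```

View pics/top0.png

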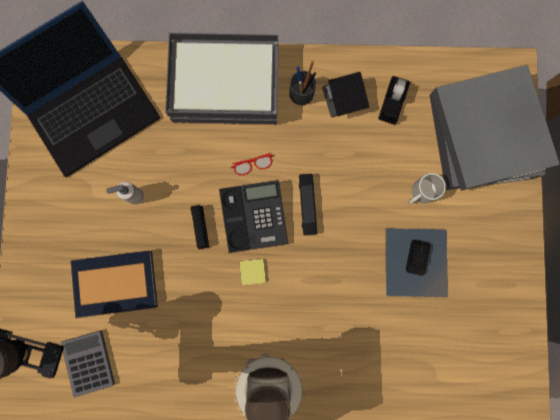

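View pics/side0.png

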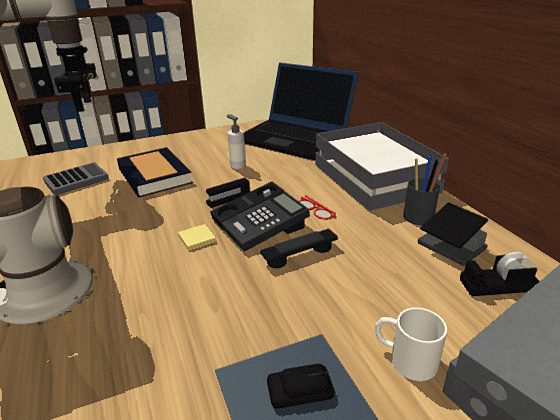

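```bash
cat >h.py <<'E'
import numpy as np,cv2,pickle
def ray(s,u,v):
    d=np.array([(u-s["cx"])/s["fx"],-(v-s["cy"])/s["fy"],-1.0]);return s["pose"][:3,:3]@d,s["pose"][:3,3]
def atz(s,u,v,z):
    d,o=ray(s,u,v);return o+d*(z-o[2])/d[2]
def atd(s,u,v):
    d,o=ray(s,u,v);return o+d*s["depth"][int(round(v)),int(round(u))]
def proj(s,p):
    c=s["pose"][:3,:3].T@(np.array(p)-s["pose"][:3,3]);return np.array([s["cx"]+s["fx"]*c[0]/-c[2],s["cy"]-s["fy"]*c[1]/-c[2]])
def crop(s,u0,v0,w,h,k,fn):
    c=cv2.resize(s["frame"][v0:v0+h,u0:u0+w],None,fx=k,fy=k,interpolation=cv2.INTER_CUBIC)
    for i in range(0,w,10):cv2.putText(c,str(u0+i),(i*k,10),0,.35,(0,255,255),1);cv2.line(c,(i*k,12),(i*k,18),(0,255,255),1)
    for i in range(0,h,10):cv2.putText(c,str(v0+i),(0,i*k+4),0,.35,(0,255,255),1)
    cv2.imwrite(fn,c)
E
python3 - <<'E'
from h import *
t=pickle.load(open("pics/top0.pkl","rb"));s=pickle.load(open("pics/side0.pkl","rb"))
t["frame"]=cv2.convertScaleAbs(t["frame"],alpha=1.6,beta=20);s["frame"]=cv2.convertScaleAbs(s["frame"],alpha=1.6,beta=20)
crop(t,210,170,90,90,6,"pics/tc.png");crop(s,200,170,120,80,6,"pics/sc.png")
E
```

```text
(no output)
```

View pics/tc.png

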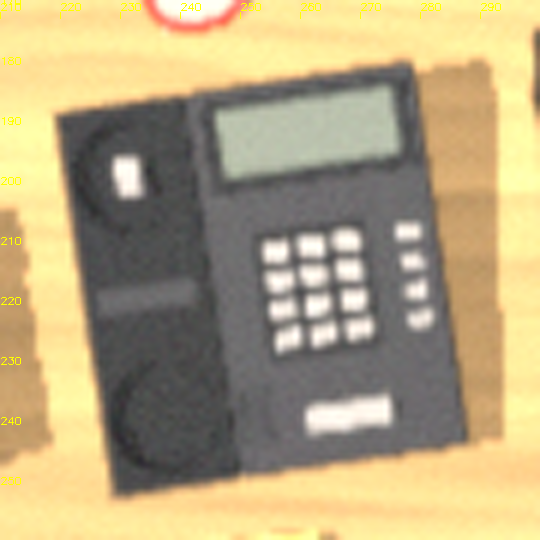

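View pics/sc.png

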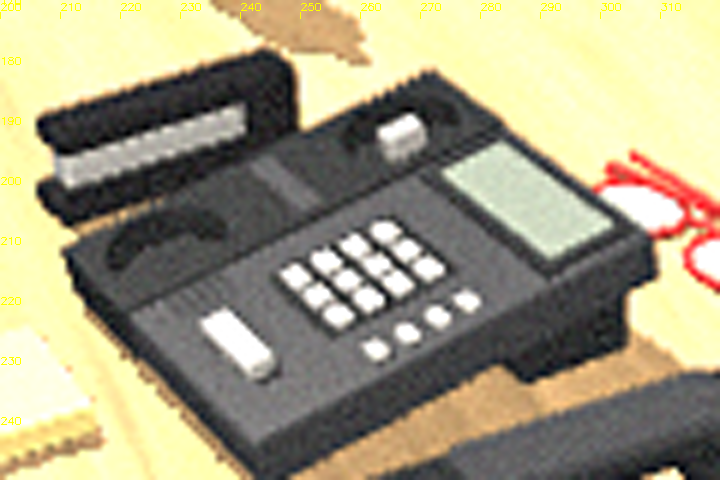

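```bash
python3 - <<'E'
from h import *
from scipy.spatial.transform import Rotation as R
t=pickle.load(open("pics/top0.pkl","rb"));s=pickle.load(open("pics/side0.pkl","rb"))
np.set_printoptions(precision=1,suppress=True)
f=lambda x,y:(210+(x+.5)/6-.5,170+(y+.5)/6-.5)
g=lambda x,y:(200+(x+.5)/6-.5,170+(y+.5)/6-.5)
c=[atz(t,*f(*p),z) for p,z in(((58,115),63),((410,62),63),((467,438),29),((113,495),29))]
print(c); cen=sum(c)/4;x=(c[0]+c[1]-c[2]-c[3]);y=c[0]+c[3]-c[1]-c[2];print("cen",cen,np.degrees(np.arctan2(x[1],x[0])),np.degrees(np.arctan2(-y[0],y[1])), np.linalg.norm(x)/2,np.linalg.norm(y)/2)
for n,pt,ps,z in(("hook",(127,176),(400,133),58),("redial",(349,413),(236,340),41)):
    a=atz(t,*f(*pt),z);b=atz(s,*g(*ps),z)
    d1,o1=ray(t,*f(*pt));d2,o2=ray(s,*g(*ps))
    k=np.linalg.lstsq(np.c_[d1,-d2],o2-o1,rcond=None)[0]
    p,q=o1+d1*k[0],o2+d2*k[1]
    print(n,a,b,"tri",(p+q)/2,np.linalg.norm(p-q),"depth",atd(t,*f(*pt)),atd(s,*g(*ps)))
for n,ang in (("pad",None),):
    pass
from bench import get_obs
o=get_obs();print(R.from_quat(np.roll(o["tcp_rot"],-1)).as_matrix())
E
```

```text
[array([603.9, 161.4,  63. ]), array([634.9, -16.7,  63. ]), array([446.4, -49.9,  29. ]), array([413.4, 130.4,  29. ])]
cen [524.7  56.3  46. ] 9.610593629962025 10.133857700143322 195.20790116596163 182.02990515582766
hook [574.1 125.8  58. ] [570.2 121.1  58. ] tri [573.4 126.4  54.9] 2.4295212483470796 depth [573.9 125.6  59.9] [569.6 119.5  58.9]
redial [457.2  10.6  41. ] [454.2  10.3  41. ] tri [455.8  10.9  40.5] 2.83492198291013 depth [456.9  10.5  45. ] [454.2  10.4  41. ]
[[-0.  -0.2 -1. ]
 [-0.  -1.   0.2]
 [-1.   0.  -0. ]]
```

```bash
cat >go.py <<'E'
import sys,numpy as np
from scipy.spatial.transform import Rotation as R
from bench import get_obs
np.set_printoptions(precision=2,suppress=True)
yaw=np.radians(9.9);sl=np.radians(10)
def target():
    px=np.array([np.cos(yaw),np.sin(yaw),0]);py=np.array([-np.sin(yaw),np.cos(yaw),0]);z=np.array([0,0,1.])
    n=-np.sin(sl)*px+np.cos(sl)*z
    X=-n;Y=-py;Z=np.cross(X,Y);return np.c_[X,Y,Z]
tip=np.array([float(v) for v in sys.argv[1:4]])
o=get_obs();r=R.from_quat(np.roll(o["tcp_rot"],-1));M=r.as_matrix()
T=target();tcp=tip-25*T[:,0]
print("t",o["clock"],"tip now",o["eef_pos"]+25*M[:,0],"F",o["ft_force"],"open",o["opening"])
print("shift units",M.T@(tcp-o["eef_pos"])/25,"rot units",np.degrees((r.inv()*R.from_matrix(T)).as_rotvec())/5)
print("n",-T[:,0],"err along face axes (x=press,y,z) mm",T.T@(tip-(o["eef_pos"]+25*M[:,0])))
E
python3 go.py 566 124 98
```

```text
t 0.1 tip now [145.27 607.26 181.9 ] F [ 0.14 -0.15 -0.85] open 87.19850475916056
shift units [  3.4   14.95 -20.71] rot units [-4.66  1.98 -0.43]
n [-0.17 -0.03  0.98] err along face axes (x=press,y,z) mm [ 140.17  548.4  -311.77]
```

```bash
python3 -m inch '[{"claw":0,"y":0.9,"z":-1.2},{"claw":0,"y":1.8,"z":-2.5},{"claw":0,"y":2.7,"z":-3.7},{"claw":0,"y":3.6,"z":-5},{"claw":0,"y":4.5,"z":-6.2}]' 10; python3 -m inch '[{"claw":0,"y":0.9,"z":-1.2},{"claw":0,"y":1.8,"z":-2.5},{"claw":0,"y":2.7,"z":-3.7},{"claw":0,"y":3.6,"z":-5},{"claw":0,"y":4.5,"z":-6.2}]'; python3 go.py 566 124 98
```

```text
t 0.1 tip now [145.27 607.26 181.9 ] F [ 0.14 -0.15 -0.85] open 87.19850475916056
shift units [  3.4   14.95 -20.71] rot units [-4.66  1.98 -0.43]
n [-0.17 -0.03  0.98] err along face axes (x=press,y,z) mm [ 140.17  548.4  -311.77]validation failed for argument at $[0]...
validation failed for argument at $[0]...
```

```bash
python3 -m inch '[{"claw":0,"x":0,"y":0.9,"z":-1.2,"rx":0,"ry":0,"rz":0},{"claw":0,"x":0,"y":1.8,"z":-2.5,"rx":0,"ry":0,"rz":0},{"claw":0,"x":0,"y":2.7,"z":-3.7,"rx":0,"ry":0,"rz":0},{"claw":0,"x":0,"y":3.6,"z":-5,"rx":0,"ry":0,"rz":0},{"claw":0,"x":0,"y":4.5,"z":-6.2,"rx":0,"ry":0,"rz":0}]' 10;  python3 go.py 566 124 98
```

```text
clock: 0.52
eef_pos: [270.7, 460.5, 207.4]
tcp_rot: [0.082, -0.702, 0.083, 0.702]
ft_force: [1.7, 0.7, 0.4]
opening: 61.7
t 0.5167 tip now [270.69 460.47 182.41] F [1.66 0.7  0.37] open 61.73157824193561
shift units [  3.4   10.41 -14.46] rot units [-4.65  1.98 -0.42]
n [-0.17 -0.03  0.98] err along face axes (x=press,y,z) mm [ 123.6   382.24 -214.87]
```

```bash
python3 -m inch '[{"claw":0,"x":0,"y":0.9,"z":-1.2,"rx":-1,"ry":0,"rz":0},{"claw":0,"x":0,"y":1.8,"z":-2.5,"rx":-2,"ry":0,"rz":0},{"claw":0,"x":0,"y":2.7,"z":-3.7,"rx":-3,"ry":0,"rz":0},{"claw":0,"x":0,"y":3.6,"z":-5,"rx":-4,"ry":0,"rz":0},{"claw":0,"x":0,"y":4.5,"z":-6.2,"rx":-4.65,"ry":0,"rz":0}]' 10;  python3 go.py 566 124 98
```

```text
clock: 0.93
eef_pos: [395.3, 315.1, 207.7]
tcp_rot: [-0.062, -0.704, -0.062, 0.705]
ft_force: [0.9, 0.6, -0.5]
opening: 28.2
t 0.9333 tip now [395.3  315.05 182.66] F [ 0.93  0.57 -0.49] open 28.204612481973506
shift units [ 3.4   8.71 -5.22] rot units [ 0.03  2.   -0.  ]
n [-0.17 -0.03  0.98] err along face axes (x=press,y,z) mm [ 106.87  217.55 -118.56]
```

```bash
python3 -m inch '[{"claw":0,"x":0,"y":1.3,"z":-0.8,"rx":0,"ry":0.4,"rz":0},{"claw":0,"x":0,"y":2.6,"z":-1.6,"rx":0,"ry":0.8,"rz":0},{"claw":0,"x":0,"y":3.9,"z":-2.3,"rx":0,"ry":1.2,"rz":0},{"claw":0,"x":0,"y":5.2,"z":-3.1,"rx":0,"ry":1.6,"rz":0},{"claw":0,"x":0,"y":6.5,"z":-3.9,"rx":0,"ry":2,"rz":0}]' 10;  python3 go.py 566 124 98
```

```text
clock: 1.35
eef_pos: [518.8, 171.6, 207.6]
tcp_rot: [0.055, 0.764, 0.065, -0.64]
ft_force: [-0.3, 0.7, 0.8]
opening: 1.9
t 1.35 tip now [523.11 172.3  183.03] F [-0.28  0.71  0.79] open 1.8565802023702964
shift units [ 3.59  2.2  -0.75] rot units [-0.02 -0.01 -0.01]
n [-0.17 -0.03  0.98] err along face axes (x=press,y,z) mm [ 89.63  54.96 -18.67]
```

```bash
python3 -m inch '[{"claw":0,"x":0.6,"y":0.7,"z":-0.4,"rx":0,"ry":0,"rz":0},{"claw":0,"x":1.2,"y":1.4,"z":-0.8,"rx":0,"ry":0,"rz":0},{"claw":0,"x":1.8,"y":2.2,"z":-1.0,"rx":0,"ry":0,"rz":0},{"claw":0,"x":1.8,"y":2.2,"z":-1.0,"rx":0,"ry":0,"rz":0}]' 10;  python3 go.py 566 124 98
```

```text
clock: 1.68
eef_pos: [558.6, 121.4, 164.1]
tcp_rot: [0.054, 0.761, 0.063, -0.643]
ft_force: [-1.2, -0.7, 0.2]
opening: 0.6
t 1.6833 tip now [562.76 122.02 139.44] F [-1.23 -0.72  0.19] open 0.6346514863708745
shift units [ 1.66 -0.06  0.14] rot units [-0.07  0.08 -0.03]
n [-0.17 -0.03  0.98] err along face axes (x=press,y,z) mm [41.42 -1.4   3.72]
```

```bash
python3 -m inch '[{"claw":0,"x":0.8,"y":-0.05,"z":0.1,"rx":0,"ry":0,"rz":0},{"claw":0,"x":1.6,"y":-0.05,"z":0.1,"rx":0,"ry":0,"rz":0},{"claw":0,"x":1.6,"y":-0.05,"z":0.1,"rx":0,"ry":0,"rz":0},{"claw":0,"x":1.6,"y":-0.05,"z":0.1,"rx":0,"ry":0,"rz":0}]' 10;  python3 go.py 572.5 124.5 58;python3 - <<'E'
from bench import *
from h import *
for n in("top","side"):
    s=snapshot(n);pickle.dump(s,open(f"pics/{n}1.pkl","wb"));s["frame"]=cv2.convertScaleAbs(s["frame"],alpha=1.6,beta=20)
    crop(s,*((200,150,110,100) if n=="top" else (200,130,130,100)),6,f"pics/{n}1.png")
E
```

```text
clock: 2.02
eef_pos: [563.1, 126.6, 127.4]
tcp_rot: [0.056, 0.763, 0.065, -0.641]
ft_force: [0.5, -0.2, 0.7]
opening: 0.2
t 2.0167 tip now [567.33 127.34 102.77] F [ 0.49 -0.25  0.69] open 0.23555661042151382
shift units [1.8  0.15 0.13] rot units [-0.01  0.03 -0.01]
n [-0.17 -0.03  0.98] err along face axes (x=press,y,z) mm [44.89  3.68  3.24]
```

View pics/top1.png

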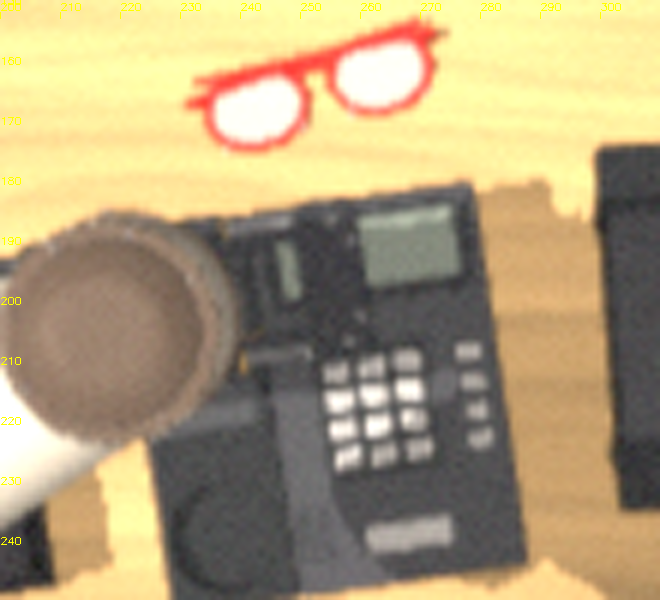

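View pics/side1.png

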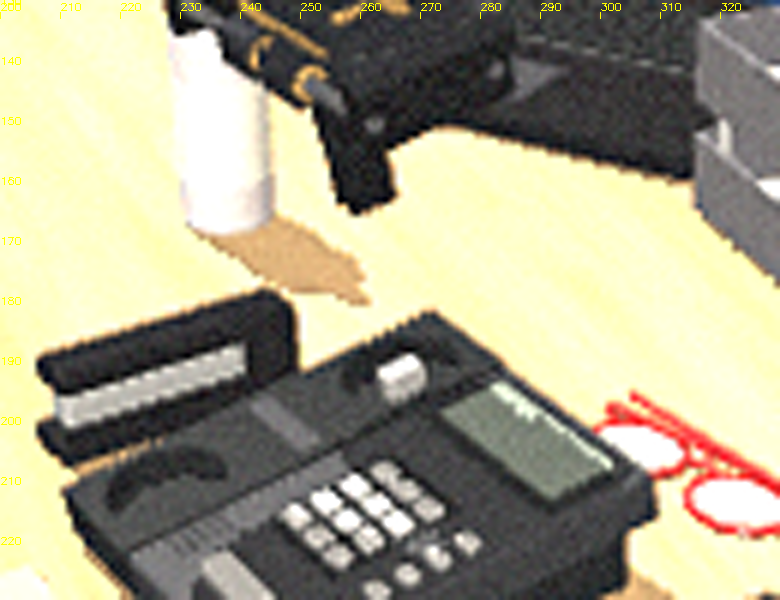

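```bash
python3 - <<'E'
from h import *
s=pickle.load(open("pics/side1.pkl","rb"));t=pickle.load(open("pics/top0.pkl","rb"))
q=lambda p,v0=130:( (p-np.array([200,v0])+.5)*6-.5)
yaw=np.radians(9.9);px=np.array([np.cos(yaw)*.985,np.sin(yaw)*.985,.174]);py=np.array([-np.sin(yaw),np.cos(yaw),0])
tip=np.array([567.3,127.3,102.8])
print("tip centre",q(proj(s,tip)))
for a in(-9.5,9.5):
  for b in(-15,15): print(a,b,q(proj(s,tip+a*px+b*py)))
h=np.array([572.5,124.5,58]);print("hook",q(proj(s,h)))
for a in(-10,10):
  for b in(-6.5,6.5): print(a,b,q(proj(s,h+a*px+b*py)))
E
```

```text
tip centre [385.68197929 281.47961052]
-9.5 -15 [384.83413548 302.42261434]
-9.5 15 [351.47740991 277.87743223]
9.5 -15 [420.33724366 285.12925275]
9.5 15 [386.50947246 261.0392978 ]
hook [402.10804238 368.84297777]
-10 -6.5 [391.06553315 383.53588991]
-10 6.5 [376.74469535 372.39001999]
10 -6.5 [427.52631807 365.28825383]
10 6.5 [412.99981414 354.35063351]
```

```bash
python3 - <<'E'
from h import *
np.set_printoptions(precision=1,suppress=True)
s=pickle.load(open("pics/side1.pkl","rb"))
for v in range(150,168,2):
    print(v,[atd(s,u,v).round(0).tolist() for u in(256,259,262)])
print("TCP px",proj(s,[563.1,126.6,127.4]))
import bench;o=bench.get_obs();print(o["clock"],o["eef_pos"],o["joint_positions"])
E
```

```text
150 [[543.0, 111.0, 191.0], [525.0, 34.0, 224.0], [532.0, 34.0, 223.0]]
152 [[544.0, 113.0, 185.0], [525.0, 35.0, 218.0], [533.0, 35.0, 217.0]]
154 [[544.0, 115.0, 178.0], [527.0, 41.0, 211.0], [532.0, 35.0, 212.0]]
156 [[548.0, 127.0, 167.0], [552.0, 115.0, 171.0], [561.0, 116.0, 169.0]]
158 [[548.0, 128.0, 161.0], [552.0, 115.0, 165.0], [561.0, 118.0, 163.0]]
160 [[548.0, 129.0, 155.0], [552.0, 116.0, 159.0], [561.0, 118.0, 157.0]]
162 [[547.0, 128.0, 149.0], [551.0, 116.0, 154.0], [561.0, 120.0, 150.0]]
164 [[645.0, 423.0, 1.0], [551.0, 114.0, 149.0], [560.0, 118.0, 146.0]]
166 [[641.0, 411.0, -1.0], [648.0, 399.0, 3.0], [657.0, 396.0, 2.0]]
TCP px [262.1 168.7]
2.1167 [564.3 127.3 129.3] [ 0.5  0.3 -0.4  0.1 -0.7  1.1]
```

```bash
python3 - <<'E'
from h import *
import bench
np.set_printoptions(precision=1,suppress=True)
s=pickle.load(open("pics/side0.pkl","rb"))
print("start tip px",proj(s,[145.3,607.3,182]),"tcp",proj(s,[145.3,607.3,207]))
crop(s,30,30,100,90,7,"pics/s0g.png")
s=bench.snapshot("side");pickle.dump(s,open("pics/side2.pkl","wb"))
for v in range(150,194,4): print(v,[atd(s,u,v).round(0).tolist() for u in(256,259,262)])
s["frame"]=cv2.convertScaleAbs(s["frame"],alpha=1.6,beta=20);crop(s,200,100,130,100,6,"pics/side2.png")
o=bench.get_obs();print(o["clock"],o["eef_pos"],o["qd"])
E
```

```text
start tip px [ 87.5 118.5] tcp [ 85.6 110.9]
150 [[543.0, 111.0, 191.0], [525.0, 34.0, 224.0], [534.0, 38.0, 221.0]]
154 [[545.0, 119.0, 177.0], [527.0, 42.0, 210.0], [532.0, 33.0, 213.0]]
158 [[548.0, 128.0, 161.0], [551.0, 113.0, 166.0], [561.0, 117.0, 163.0]]
162 [[550.0, 135.0, 146.0], [552.0, 119.0, 153.0], [561.0, 121.0, 150.0]]
166 [[640.0, 407.0, 1.0], [647.0, 397.0, 4.0], [658.0, 399.0, 1.0]]
170 [[628.0, 374.0, 3.0], [637.0, 369.0, 3.0], [646.0, 364.0, 3.0]]
174 [[618.0, 346.0, 2.0], [628.0, 344.0, 1.0], [637.0, 341.0, 1.0]]
178 [[608.0, 319.0, 2.0], [617.0, 314.0, 3.0], [625.0, 310.0, 3.0]]
182 [[598.0, 290.0, 4.0], [608.0, 291.0, 1.0], [616.0, 285.0, 2.0]]
186 [[589.0, 265.0, 3.0], [599.0, 265.0, 1.0], [571.0, 156.0, 59.0]]
190 [[549.0, 147.0, 56.0], [560.0, 153.0, 50.0], [570.0, 154.0, 47.0]]
2.1667 [564.4 127.4 129.6] [-0. -0. -0. -0.  0. -0.]
```

View pics/side2.png

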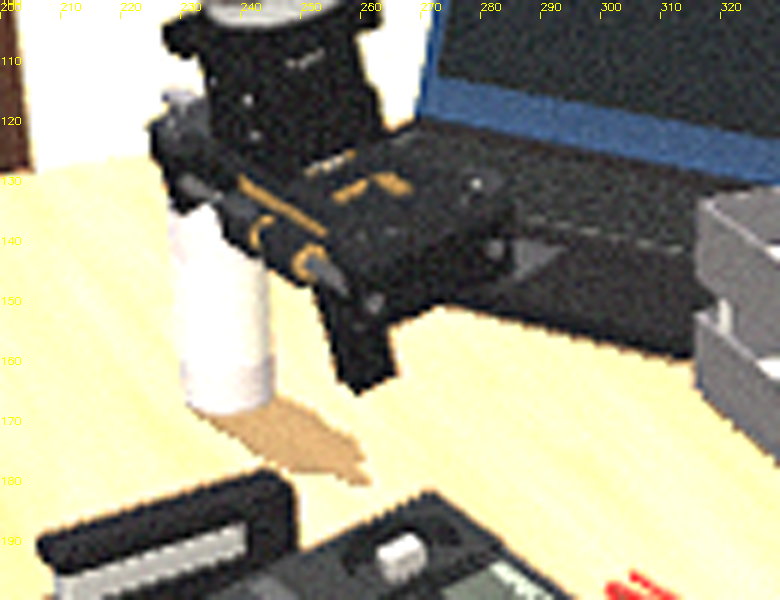

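View pics/s0g.png

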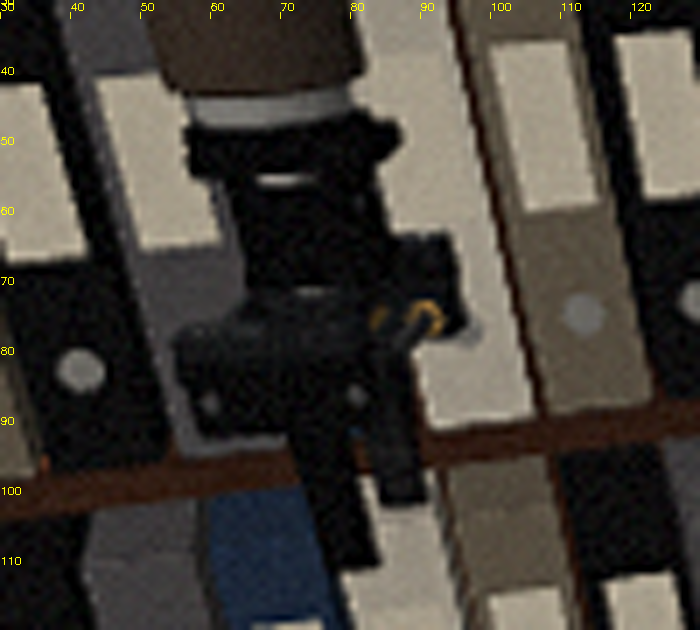

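```bash
python3 - <<'E'
from h import *
import bench
from scipy.spatial.transform import Rotation as R
np.set_printoptions(precision=1,suppress=True)
s=pickle.load(open("pics/side2.pkl","rb"))
o=bench.get_obs();M=R.from_quat(np.roll(o["tcp_rot"],-1)).as_matrix();p=o["eef_pos"]
q=lambda p:((p-np.array([200,100])+.5)*6-.5)
for name,c in(("axial",p-17*M[:,0]),("z",p+25*M[:,0]+[0,0,42])):
    print(name,c)
    for a in(-15,15):
        for b in(-9.5,9.5): print(a,b,q(proj(s,c+a*M[:,1]+b*M[:,2])))
E
```

```text
axial [561.5 126.8 146.3]
-15 -9.5 [371.1 356.6]
-15 9.5 [335.2 373.3]
15 -9.5 [405.2 379.6]
15 9.5 [368.9 396.8]
z [568.8 128.1 147. ]
-15 -9.5 [385.2 351.3]
-15 9.5 [349.5 368. ]
15 -9.5 [419.5 374.2]
15 9.5 [383.4 391.3]
```

```bash
sed -i 's/25\*T\[:,0\]/L*T[:,0]/; s/+25\*M/+L*M/g; s/^yaw=/L=-17.0;yaw=/' go.py; python3 go.py 572.5 124.5 58
python3 -m inch '[{"claw":0,"x":0.5,"y":0.1,"z":0.1,"rx":0,"ry":0,"rz":0},{"claw":0,"x":1.0,"y":0.15,"z":0.15,"rx":0,"ry":0,"rz":0},{"claw":0,"x":1.3,"y":0.15,"z":0.15,"rx":0,"ry":0,"rz":0},{"claw":0,"x":1.3,"y":0.15,"z":0.15,"rx":0,"ry":0,"rz":0},{"claw":0,"x":1.3,"y":0.15,"z":0.15,"rx":0,"ry":0,"rz":0}]'; python3 go.py 572.5 124.5 58
```

```text
t 2.1667 tip now [561.48 126.85 146.34] F [-0.37  0.7   0.18] open 0.4256826212793709
shift units [3.55 0.17 0.21] rot units [-0.01 -0.03  0.  ]
n [-0.17 -0.03  0.98] err along face axes (x=press,y,z) mm [88.81  4.21  5.05]
clock: 2.58
eef_pos: [566.7, 123.6, 96.0]
tcp_rot: [0.055, 0.763, 0.066, -0.64]
ft_force: [-0.8, -0.6, 0.5]
opening: 0.3
t 2.5833 tip now [563.76 123.09 112.71] F [-0.83 -0.55  0.5 ] open 0.3344477498262544
shift units [2.22 0.   0.03] rot units [-0.02 -0.01 -0.  ]
n [-0.17 -0.03  0.98] err along face axes (x=press,y,z) mm [55.41  0.11  0.79]
```

```bash
cat >look.py <<'E'
from h import *
import bench,sys
k=sys.argv[1];s=bench.snapshot("side");pickle.dump(s,open(f"pics/side{k}.pkl","wb"))
s["frame"]=cv2.convertScaleAbs(s["frame"],alpha=1.8,beta=40);crop(s,210,130,110,100,7,f"pics/side{k}.png")
E
python3 look.py 3
```

```text
(no output)
```

View pics/side3.png

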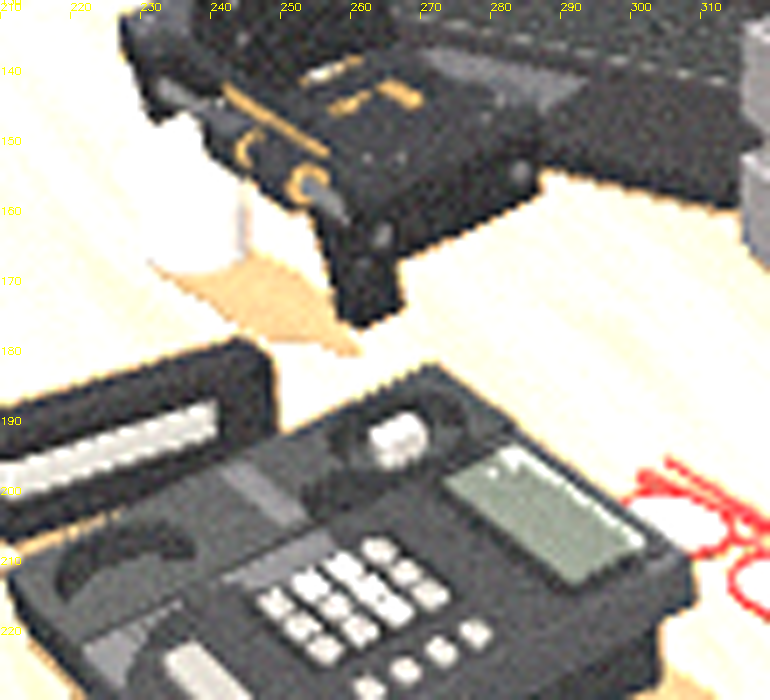

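```bash
python3 -m inch '[{"claw":0,"x":0.2,"y":0,"z":0,"rx":0,"ry":0,"rz":0},{"claw":0,"x":0.4,"y":0,"z":0,"rx":0,"ry":0,"rz":0},{"claw":0,"x":0.5,"y":0,"z":0,"rx":0,"ry":0,"rz":0},{"claw":0,"x":0.5,"y":0,"z":0,"rx":0,"ry":0,"rz":0},{"claw":0,"x":0.5,"y":0,"z":0,"rx":0,"ry":0,"rz":0}]'; python3 go.py 572.5 124.5 58
```

```text
clock: 3.05
eef_pos: [568.4, 123.6, 82.8]
tcp_rot: [0.055, 0.763, 0.065, -0.641]
ft_force: [-0.3, -0.8, -0.0]
opening: 0.4
t 3.05 tip now [565.5  123.11  99.56] F [-0.32 -0.85 -0.03] open 0.4177723040035469
shift units [ 1.69 -0.01  0.01] rot units [-0.02  0.01 -0.01]
n [-0.17 -0.03  0.98] err along face axes (x=press,y,z) mm [42.17 -0.16  0.19]
```

```bash
python3 -m inch '[{"claw":0,"x":0.1,"y":0,"z":0,"rx":0,"ry":0,"rz":0},{"claw":0,"x":0.2,"y":0,"z":0,"rx":0,"ry":0,"rz":0},{"claw":0,"x":0.2,"y":0,"z":0,"rx":0,"ry":0,"rz":0},{"claw":0,"x":0.2,"y":0,"z":0,"rx":0,"ry":0,"rz":0}]'; python3 go.py 572.5 124.5 58;python3 look.py 4
```

```text
clock: 3.38
eef_pos: [569.2, 123.7, 77.9]
tcp_rot: [0.055, 0.763, 0.065, -0.641]
ft_force: [0.9, 0.9, 0.3]
opening: 0.5
t 3.3833 tip now [566.33 123.24  94.67] F [0.9  0.91 0.33] open 0.4719030097460842
shift units [ 1.49 -0.01  0.01] rot units [-0.02  0.01 -0.01]
n [-0.17 -0.03  0.98] err along face axes (x=press,y,z) mm [37.21 -0.18  0.17]
```

View pics/side4.png

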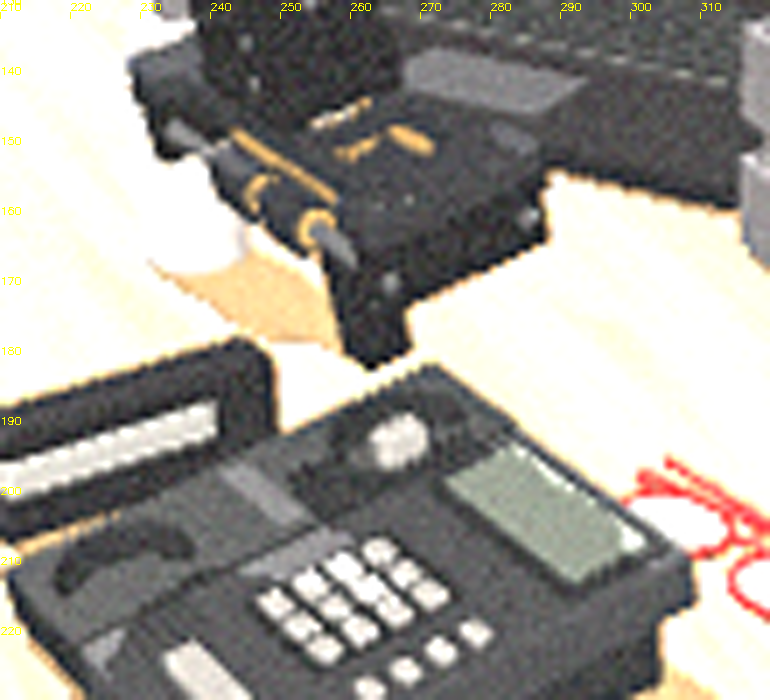

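```bash
cat >corn.py <<'E'
from h import *
import bench,sys
from scipy.spatial.transform import Rotation as R
np.set_printoptions(precision=1,suppress=True)
s=pickle.load(open(f"pics/side{sys.argv[1]}.pkl","rb"))
o=bench.get_obs();M=R.from_quat(np.roll(o["tcp_rot"],-1)).as_matrix();p=o["eef_pos"]
q=lambda p:((p-np.array([210,130])+.5)*7-.5)
c=p-17*M[:,0];print(c)
for a in(-15,15):
    for b in(-9.5,9.5): print(a,b,q(proj(s,c+a*M[:,1]+b*M[:,2])))
h=[573,125,58]
for a in(-10,10):
    for b in(-6.5,6.5): print("hook",a,b,q(proj(s,h+a*M[:,2]+b*M[:,1])))
E
python3 corn.py 4
```

```text
[566.4 123.3  94.8]
-15 -9.5 [383.4 327.3]
-15 9.5 [342.5 347. ]
15 -9.5 [422.8 355.9]
15 9.5 [381.4 376.1]
hook -10 -6.5 [412.7 412.7]
hook -10 6.5 [429.6 425.5]
hook 10 -6.5 [370.4 433.7]
hook 10 6.5 [387.  446.7]
```

```bash
python3 -m inch '[{"claw":0,"x":0.4,"y":0,"z":0,"rx":0,"ry":0,"rz":0},{"claw":0,"x":0.8,"y":0,"z":0,"rx":0,"ry":0,"rz":0},{"claw":0,"x":1.1,"y":0,"z":0,"rx":0,"ry":0,"rz":0},{"claw":0,"x":1.1,"y":0,"z":0,"rx":0,"ry":0,"rz":0},{"claw":0,"x":1.1,"y":0,"z":0,"rx":0,"ry":0,"rz":0}]'; python3 go.py 573 125 58;python3 look.py 5; python3 corn.py 5
```

```text
clock: 3.85
eef_pos: [573.6, 124.3, 49.9]
tcp_rot: [0.055, 0.763, 0.065, -0.641]
ft_force: [0.2, 0.2, 0.4]
opening: 0.3
t 3.85 tip now [570.7  123.82  66.63] F [0.16 0.15 0.43] open 0.25145316136025636
shift units [ 0.36 -0.03 -0.04] rot units [-0.02  0.02 -0.01]
n [-0.17 -0.03  0.98] err along face axes (x=press,y,z) mm [ 8.93 -0.77 -0.93]
[571.1 124.   67.3]
-15 -9.5 [396.2 386.5]
-15 9.5 [356.  406.2]
15 -9.5 [435.3 415.8]
15 9.5 [394.5 436. ]
hook -10 -6.5 [412.7 412.8]
hook -10 6.5 [429.6 425.5]
hook 10 -6.5 [370.4 433.7]
hook 10 6.5 [387.  446.7]
```

View pics/side5.png

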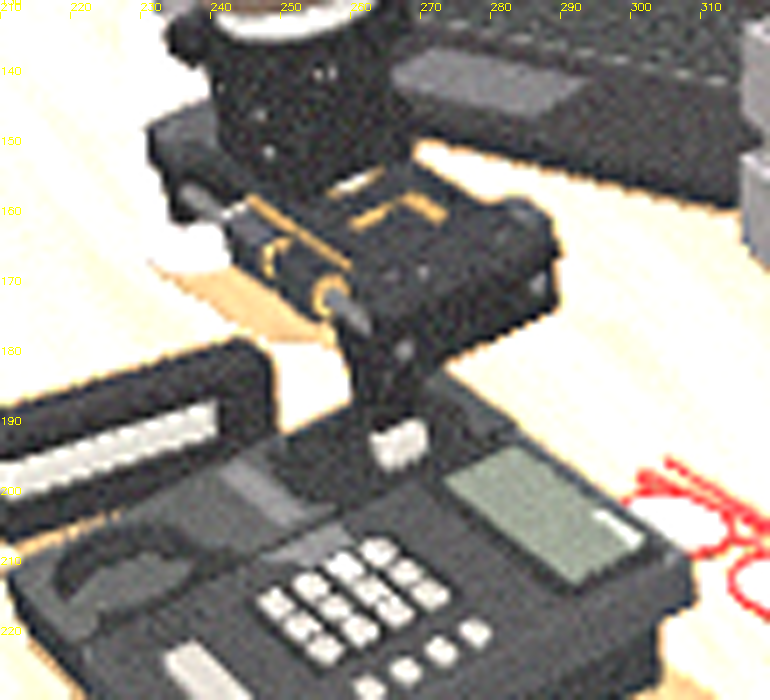

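```bash
python3 -m inch '[{"claw":0,"x":0.1,"y":0,"z":0,"rx":0,"ry":0,"rz":0},{"claw":0,"x":0.2,"y":-0.03,"z":-0.02,"rx":0,"ry":0,"rz":0},{"claw":0,"x":0.3,"y":-0.03,"z":-0.04,"rx":0,"ry":0,"rz":0},{"claw":0,"x":0.3,"y":-0.03,"z":-0.04,"rx":0,"ry":0,"rz":0}]'; python3 go.py 573 125 58
```

```text
clock: 4.23
eef_pos: [576.4, 126.0, 43.8]
tcp_rot: [0.055, 0.763, 0.066, -0.64]
ft_force: [-0.9, 0.4, 1.2]
opening: 0.5
t 4.2333 tip now [573.53 125.46  60.49] F [-0.93  0.4   1.23] open 0.4699701803470582
shift units [0.09 0.01 0.04] rot units [-0.02 -0.   -0.  ]
n [-0.17 -0.03  0.98] err along face axes (x=press,y,z) mm [2.35 0.36 1.02]
```

```bash
python3 -m inch '[{"claw":0,"x":0.08,"y":0,"z":0,"rx":0,"ry":0,"rz":0},{"claw":0,"x":0.12,"y":0,"z":0,"rx":0,"ry":0,"rz":0},{"claw":0,"x":0.12,"y":0,"z":0,"rx":0,"ry":0,"rz":0}]'; python3 go.py 573 125 58
```

```text
clock: 4.48
eef_pos: [577.0, 126.0, 41.1]
tcp_rot: [0.055, 0.763, 0.066, -0.64]
ft_force: [0.1, 1.5, 3.5]
opening: 0.3
t 4.4833 tip now [574.07 125.54  57.84] F [0.11 1.45 3.46] open 0.3373761411075352
shift units [-0.01  0.01  0.04] rot units [-0.02 -0.01 -0.  ]
n [-0.17 -0.03  0.98] err along face axes (x=press,y,z) mm [-0.35  0.35  1.1 ]
```

```bash
python3 -m inch '[{"claw":0,"x":0.08,"y":0,"z":-0.02,"rx":0,"ry":0,"rz":0},{"claw":0,"x":0.16,"y":0,"z":-0.03,"rx":0,"ry":0,"rz":0},{"claw":0,"x":0.2,"y":0,"z":-0.03,"rx":0,"ry":0,"rz":0}]'; python3 go.py 573 125 58; python3 look.py 6
```

```text
clock: 4.73
eef_pos: [578.0, 126.1, 35.9]
tcp_rot: [0.055, 0.763, 0.065, -0.641]
ft_force: [-5.5, 2.6, 9.6]
opening: 0.4
t 4.7333 tip now [575.06 125.65  52.67] F [-5.48  2.61  9.57] open 0.42765418965475027
shift units [-0.22  0.01  0.05] rot units [-0.02  0.01 -0.  ]
n [-0.17 -0.03  0.98] err along face axes (x=press,y,z) mm [-5.63  0.28  1.18]
```

View pics/side6.png

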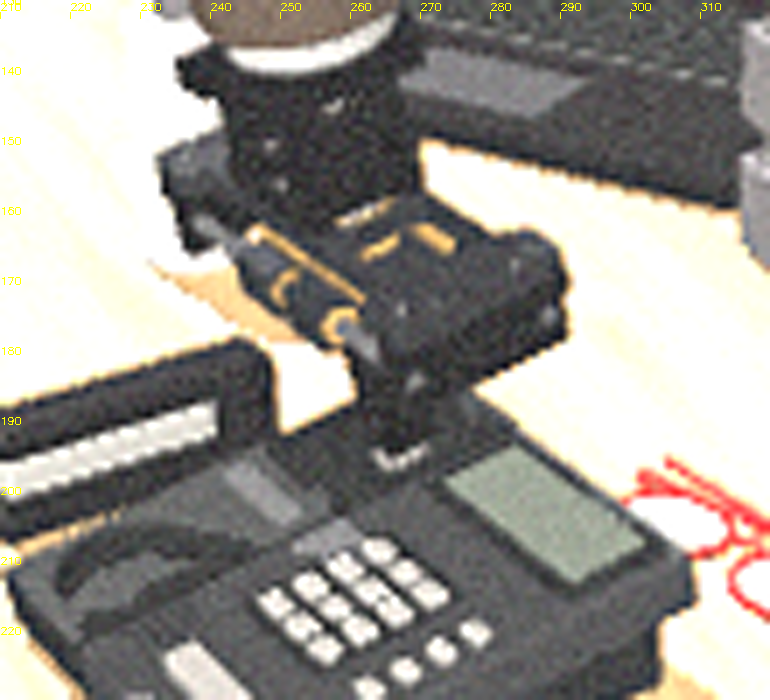

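```bash
python3 -m inch '[{"claw":0,"x":0,"y":0,"z":0,"rx":0,"ry":0,"rz":0},{"claw":0,"x":0,"y":0,"z":0,"rx":0,"ry":0,"rz":0},{"claw":0,"x":0,"y":0,"z":0,"rx":0,"ry":0,"rz":0}]'; python3 go.py 573 125 58
```

```text
clock: 5.03
eef_pos: [577.9, 126.1, 36.1]
tcp_rot: [0.055, 0.763, 0.065, -0.641]
ft_force: [-3.5, 1.2, 3.6]
opening: 0.6
t 5.0333 tip now [575.03 125.62  52.81] F [-3.53  1.18  3.61] open 0.5785217169863672
shift units [-0.22  0.01  0.05] rot units [-0.02  0.01 -0.  ]
n [-0.17 -0.03  0.98] err along face axes (x=press,y,z) mm [-5.47  0.26  1.17]
```

```bash
python3 -m inch '[{"claw":0,"x":0.06,"y":0,"z":0,"rx":0,"ry":0,"rz":0},{"claw":0,"x":0.08,"y":0,"z":0,"rx":0,"ry":0,"rz":0},{"claw":0,"x":0.08,"y":0,"z":0,"rx":0,"ry":0,"rz":0},{"claw":0,"x":0.08,"y":0,"z":0,"rx":0,"ry":0,"rz":0}]'; python3 go.py 573 125 58
```

```text
clock: 5.37
eef_pos: [578.0, 126.1, 35.8]
tcp_rot: [0.055, 0.763, 0.065, -0.64]
ft_force: [-10.0, 2.0, 15.8]
opening: 0.4
t 5.3667 tip now [575.11 125.62  52.57] F [-10.04   2.01  15.76] open 0.414621355141238
shift units [-0.23  0.01  0.05] rot units [-0.02  0.   -0.01]
n [-0.17 -0.03  0.98] err along face axes (x=press,y,z) mm [-5.72  0.25  1.21]
```

```bash
python3 - <<'E'
from h import *
import bench
s=bench.snapshot("side");pickle.dump(s,open("pics/side7.pkl","wb"))
a=pickle.load(open("pics/side4.pkl","rb"))
ims=[]
for i,x in enumerate((a,s)):
    x["frame"]=cv2.convertScaleAbs(x["frame"],alpha=1.8,beta=40);crop(x,250,175,32,32,12,"pics/_.png");ims.append(cv2.imread("pics/_.png"))
cv2.imwrite("pics/cmp.png",np.hstack(ims))
E
```

```text
(no output)
```

View pics/cmp.png

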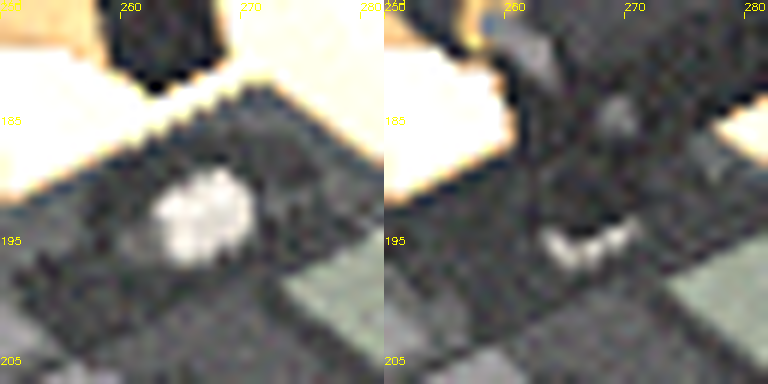

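```bash
python3 -m inch '[{"claw":0,"x":-0.04,"y":0,"z":0,"rx":0,"ry":0,"rz":0},{"claw":0,"x":-0.05,"y":0,"z":0,"rx":0,"ry":0,"rz":0},{"claw":0,"x":-0.3,"y":0,"z":0,"rx":0,"ry":0,"rz":0},{"claw":0,"x":-1.0,"y":0,"z":0,"rx":0,"ry":0,"rz":0},{"claw":0,"x":-2.0,"y":0,"z":0,"rx":0,"ry":0,"rz":0}]'; python3 go.py 457 11 80
```

```text
clock: 5.83
eef_pos: [568.9, 123.8, 81.7]
tcp_rot: [0.055, 0.762, 0.065, -0.642]
ft_force: [0.7, -1.0, -0.7]
opening: 0.2
t 5.8333 tip now [566.08 123.33  98.43] F [ 0.67 -0.97 -0.7 ] open 0.22991307435651503
shift units [-0.12  3.69  5.11] rot units [-0.02  0.05 -0.02]
n [-0.17 -0.03  0.98] err along face axes (x=press,y,z) mm [ -3.86  91.91 128.05]
```

```bash
python3 -m inch '[{"claw":0,"x":-0.3,"y":0.8,"z":1.2,"rx":0,"ry":0,"rz":0},{"claw":0,"x":-0.3,"y":1.6,"z":2.4,"rx":0,"ry":0,"rz":0},{"claw":0,"x":-0.3,"y":2.5,"z":3.6,"rx":0,"ry":0,"rz":0},{"claw":0,"x":-0.2,"y":3.3,"z":4.8,"rx":0,"ry":0,"rz":0},{"claw":0,"x":0,"y":3.7,"z":5.4,"rx":0,"ry":0,"rz":0}]'; python3 -m inch '[{"claw":0,"x":0,"y":0,"z":0,"rx":0,"ry":0,"rz":0},{"claw":0,"x":0,"y":0,"z":0,"rx":0,"ry":0,"rz":0}]';python3 go.py 457 10.6 41; python3 look.py 8; python3 corn.py 8
```

```text
clock: 6.25
eef_pos: [451.0, 8.2, 59.3]
tcp_rot: [0.054, 0.763, 0.064, -0.641]
ft_force: [0.0, 0.1, -0.4]
opening: 0.6
clock: 6.42
eef_pos: [454.8, 10.3, 60.1]
tcp_rot: [0.055, 0.763, 0.065, -0.64]
ft_force: [1.2, 0.7, -0.2]
opening: 0.3
t 6.4167 tip now [451.93   9.8   76.83] F [ 1.19  0.65 -0.18] open 0.2649229998165028
shift units [1.45 0.   0.05] rot units [-0.03 -0.01 -0.01]
n [-0.17 -0.03  0.98] err along face axes (x=press,y,z) mm [36.18  0.09  1.17]
[453.2  10.7  77.3]
-15 -9.5 [199.  560.2]
-15 9.5 [152.6 583.5]
15 -9.5 [238.9 596.7]
15 9.5 [191.7 620.8]
hook -10 -6.5 [412.7 412.7]
hook -10 6.5 [429.6 425.4]
hook 10 -6.5 [370.4 433.8]
hook 10 6.5 [387.  446.8]
```

View pics/side8.png

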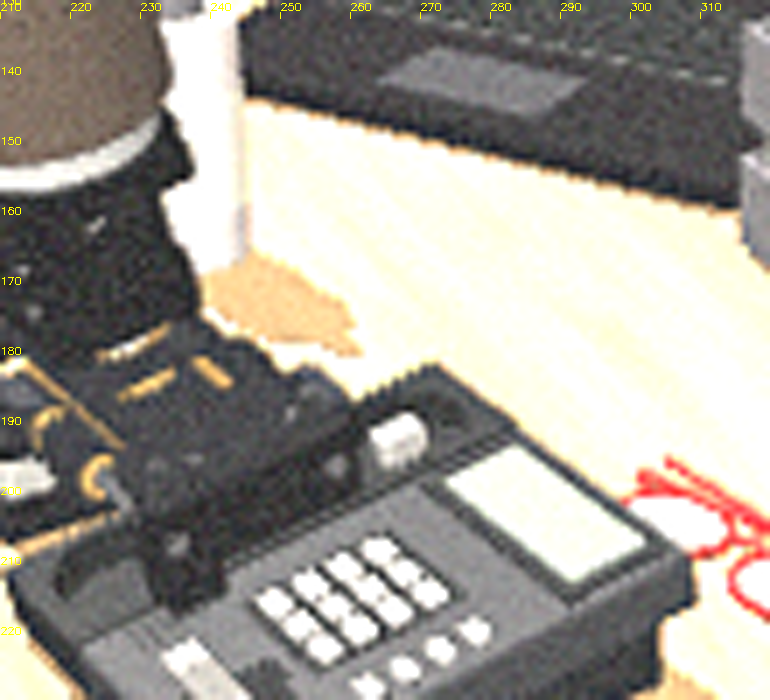

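```bash
python3 -m inch '[{"claw":0,"x":0.4,"y":0,"z":0.03,"rx":0,"ry":0,"rz":0},{"claw":0,"x":0.8,"y":0,"z":0.05,"rx":0,"ry":0,"rz":0},{"claw":0,"x":1.05,"y":0,"z":0.07,"rx":0,"ry":0,"rz":0},{"claw":0,"x":1.05,"y":0,"z":0.07,"rx":0,"ry":0,"rz":0},{"claw":0,"x":1.05,"y":0,"z":0.07,"rx":0,"ry":0,"rz":0}]'; python3 go.py 456.5 10.6 41; sed -i 's/210,130,110,100,7/210,180,90,80,8/' look.py; python3 look.py 9
```

```text
clock: 6.88
eef_pos: [458.3, 11.9, 33.7]
tcp_rot: [0.055, 0.763, 0.066, -0.64]
ft_force: [-0.0, 0.7, -0.4]
opening: 0.5
t 6.8833 tip now [455.35  11.41  50.41] F [-0.01  0.7  -0.42] open 0.5282691900082939
shift units [0.38 0.04 0.03] rot units [-0.01  0.   -0.  ]
n [-0.17 -0.03  0.98] err along face axes (x=press,y,z) mm [9.44 1.   0.66]
```

View pics/side9.png

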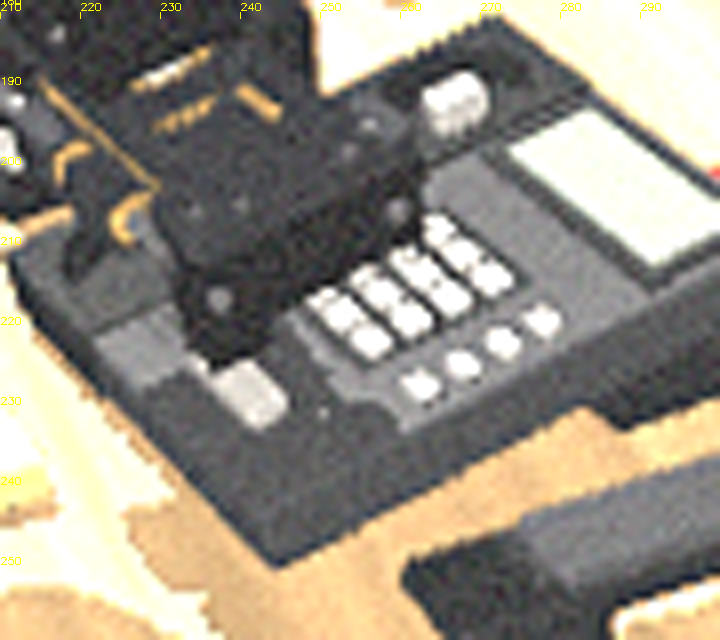

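```bash
python3 -m inch '[{"claw":0,"x":0.1,"y":0.02,"z":0,"rx":0,"ry":0,"rz":0},{"claw":0,"x":0.2,"y":0.03,"z":0,"rx":0,"ry":0,"rz":0},{"claw":0,"x":0.25,"y":0.03,"z":0,"rx":0,"ry":0,"rz":0},{"claw":0,"x":0.25,"y":0.03,"z":0,"rx":0,"ry":0,"rz":0}]'; python3 go.py 456.5 10.6 41
```

```text
clock: 7.27
eef_pos: [458.7, 10.8, 27.5]
tcp_rot: [0.055, 0.763, 0.065, -0.641]
ft_force: [0.2, 0.1, -0.0]
opening: 0.9
t 7.2667 tip now [455.78  10.28  44.21] F [ 0.18  0.11 -0.03] open 0.948470453398091
shift units [ 0.13 -0.01 -0.01] rot units [-0.02  0.   -0.  ]
n [-0.17 -0.03  0.98] err along face axes (x=press,y,z) mm [ 3.3  -0.19 -0.19]
```

```bash
python3 -m inch '[{"claw":0,"x":0.08,"y":0,"z":0,"rx":0,"ry":0,"rz":0},{"claw":0,"x":0.15,"y":0,"z":0,"rx":0,"ry":0,"rz":0},{"claw":0,"x":0.2,"y":0,"z":0,"rx":0,"ry":0,"rz":0},{"claw":0,"x":0.2,"y":0,"z":0,"rx":0,"ry":0,"rz":0}]'; python3 go.py 456.5 10.6 41
```

```text
clock: 7.6
eef_pos: [459.7, 11.0, 22.7]
tcp_rot: [0.055, 0.763, 0.065, -0.64]
ft_force: [-0.6, -0.9, 4.1]
opening: 0.5
t 7.6 tip now [456.82  10.51  39.44] F [-0.59 -0.91  4.13] open 0.48581789071310716
shift units [-0.06 -0.01  0.  ] rot units [-0.02 -0.   -0.  ]
n [-0.17 -0.03  0.98] err along face axes (x=press,y,z) mm [-1.59 -0.14  0.02]
```

Force rising as on the hook; a little further, to find the stop.

```bash
python3 -m inch '[{"claw":0,"x":0.05,"y":0,"z":0,"rx":0,"ry":0,"rz":0},{"claw":0,"x":0.08,"y":0,"z":0,"rx":0,"ry":0,"rz":0},{"claw":0,"x":0.08,"y":0,"z":0,"rx":0,"ry":0,"rz":0}]'; python3 go.py 456.5 10.6 41
```

```text
clock: 7.85
eef_pos: [459.9, 11.0, 21.9]
tcp_rot: [0.055, 0.763, 0.065, -0.64]
ft_force: [-7.4, -0.4, 16.6]
opening: 0.7
t 7.85 tip now [456.97  10.51  38.67] F [-7.4  -0.38 16.65] open 0.674550065587824
shift units [-0.1  -0.01  0.  ] rot units [-0.02 -0.01 -0.01]
n [-0.17 -0.03  0.98] err along face axes (x=press,y,z) mm [-2.38 -0.17  0.04]
```

```bash
python3 -m inch '[{"claw":0,"x":-0.3,"y":0,"z":0,"rx":0,"ry":0,"rz":0},{"claw":0,"x":-1.3,"y":0,"z":0,"rx":0,"ry":0,"rz":0},{"claw":0,"x":-2.8,"y":0,"z":0,"rx":0,"ry":0,"rz":0},{"claw":0,"x":-4.4,"y":0,"z":0,"rx":0,"ry":0,"rz":0},{"claw":0,"x":-6,"y":0,"z":0,"rx":0,"ry":0,"rz":0}]'; python3 -m inch '[{"claw":0,"x":-0.8,"y":-1,"z":0,"rx":0,"ry":0,"rz":0},{"claw":0,"x":-0.8,"y":-2.4,"z":0,"rx":0,"ry":0,"rz":0},{"claw":0,"x":-0.8,"y":-3.8,"z":0,"rx":0,"ry":0,"rz":0},{"claw":0,"x":-0.8,"y":-5.2,"z":0,"rx":0,"ry":0,"rz":0},{"claw":0,"x":-0.8,"y":-6.6,"z":0,"rx":0,"ry":0,"rz":0}]'
python3 -m inch '[{"claw":0,"x":0,"y":-1.4,"z":0,"rx":0,"ry":0,"rz":0},{"claw":0,"x":0,"y":-2.8,"z":0,"rx":0,"ry":0,"rz":0},{"claw":0,"x":0,"y":-4.2,"z":0,"rx":0,"ry":0,"rz":0},{"claw":0,"x":0,"y":-5.6,"z":0,"rx":0,"ry":0,"rz":0},{"claw":0,"x":0,"y":-6,"z":0,"rx":0,"ry":0,"rz":0}]'
python3 -m inch '[{"claw":0,"x":0,"y":0,"z":0,"rx":0,"ry":0,"rz":0},{"claw":0,"x":0,"y":0,"z":0,"rx":0,"ry":0,"rz":0},{"claw":0,"x":0,"y":0,"z":0,"rx":0,"ry":0,"rz":0}]'
python3 - <<'E'
from bench import *
from h import *
a=pickle.load(open("pics/top0.pkl","rb"))
s=snapshot("top");pickle.dump(s,open("pics/topE.pkl","wb"))
x=np.hstack([a["frame"][140:300,180:330],s["frame"][140:300,180:330]]);cv2.imwrite("pics/topE.png",cv2.resize(cv2.convertScaleAbs(x,alpha=1.5,beta=20),None,fx=2.6,fy=2.6))
s=snapshot("side");cv2.imwrite("pics/sideE.png",cv2.resize(s["frame"],(800,600)))
E
```

```text
clock: 8.27
eef_pos: [433.3, 6.4, 169.7]
tcp_rot: [0.055, 0.763, 0.065, -0.641]
ft_force: [1.7, 1.1, -0.3]
opening: 0.6
clock: 8.68
eef_pos: [402.0, 170.0, 188.5]
tcp_rot: [0.054, 0.764, 0.066, -0.64]
ft_force: [1.4, -0.4, -0.8]
opening: 0.3
clock: 9.1
eef_pos: [376.9, 320.8, 188.2]
tcp_rot: [0.056, 0.764, 0.067, -0.64]
ft_force: [0.7, 0.8, 0.4]
opening: 0.6
clock: 9.35
eef_pos: [377.1, 315.2, 187.7]
tcp_rot: [0.055, 0.763, 0.065, -0.641]
ft_force: [-0.6, -0.1, -0.4]
opening: 0.8
```

View pics/topE.png

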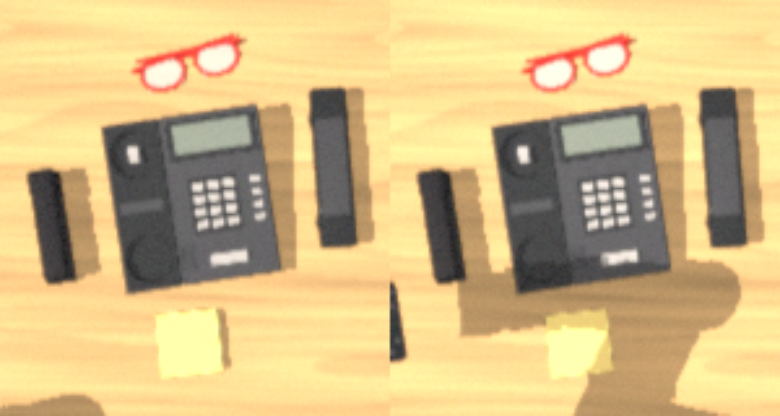

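View pics/sideE.png

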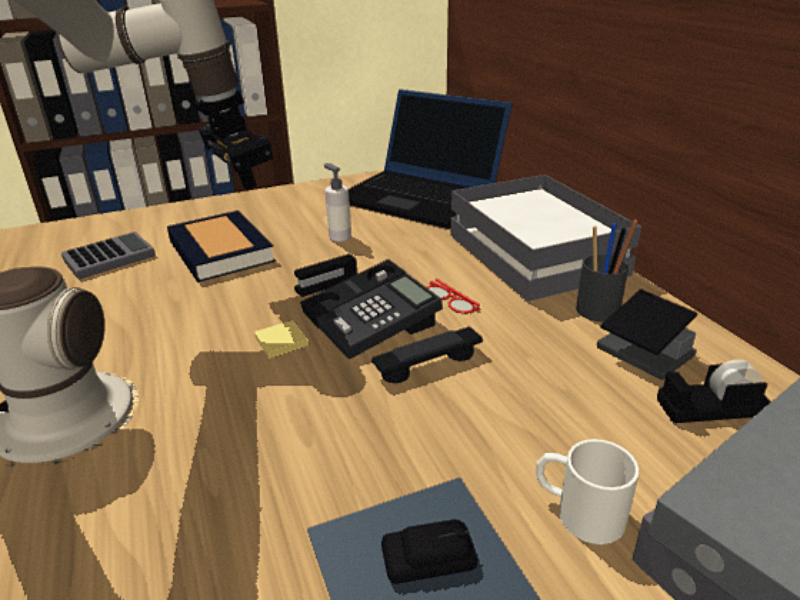

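```bash
python3 -c "
from bench import *
print(get_obs()['qd']);print(close_job())"
```

```text
[-0.00211525 -0.00407571  0.00516714  0.00258108  0.00111031 -0.00204696]
the job is handed in; nothing more can be done
None
```

I pressed the hook switch to its stop, held it for about a second and released it. I then pressed the redial key to its stop, released it, pulled the hand well away and handed the job in at about 9.5 s.

- **Hook switch:** It went in about 8 mm, then stopped moving as the force rose. I estimate it was past 6 mm for about 0.95–1.0 s; the joint itself can't be read. A side picture taken after release shows it back up.
- **Redial key:** It stopped within 0.5 mm of the depth I expected from the hook press. The last pictures show it back up.
- **Rest of the desk:** Comparing the top view before and after, the phone, receiver, stapler, spectacles and note pad are where they were. The mug, mouse and bottle also look untouched in the last side view. I saw no contact with the other keys.

**Disagreements and limits:**
- **Fingertip position:** The camera showed the fingertips about 42 mm further back along the tool than the stated 25 mm ahead of the TCP. I went by the pictures and the contact force, and both presses agreed with that.
- **Press force:** It briefly reached about 18 N at each stop, more than the 4 N springs needed. That is well under the limits, but firmer than I intended.

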